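# Set the lock collar and fit the face plate

### The arm

A 7-joint arm with a two-finger parallel gripper is mounted at the origin on a cart in front of the work surface, level with it; the furniture and walls round the work are solid. World frame = base frame: x ahead of the robot, y to its left, z up, the work surface at z = 0. Lengths are in m, angles in rad, forces in N, time in s.
With the tool pointing down it reaches from about 0.425 to 0.925 m from the base axis. Payload 6.8 kg.
Tool frame: the origin (TCP) lies at the very end of the fingers, on their centre line; the grasp point (between the pads) lies bot.tcp_to_grasp behind it (bot.tcp_to_grasp is the distance from the TCP to the grasp point, in m); z points along the fingers, y is the line along which they close (so a half turn about z gives the same grasp; the last joint's range is limited). The gripper opens to 85 mm and grips with 20 to 120 N. Pads are 22 mm wide; open, the fingers measure 114 mm over their backs; the gripper's body (76 mm by 85 mm) begins 54 mm behind the grasp point. The pads swing forward as they close: fully open they stand 13 mm farther back than shut.
Start: joints at [1.01, 0.477, 0.022, 1.555, -0.011, 1.109, -0.083], TCP at [0.295, -0.607, 0.231] pointing down, gripper open.
Joint ranges: [-2.96, 2.96], [-0.34, 2.1], [-1.41, 1.46], [0.24, 2.44], [-1.37, 4.51], [0.17, 1.92], [-2.96, 2.96]. Speed limits (rad/s): [2.39, 2.39, 3.14, 3.14, 3.14, 3.14, 3.14].

### API

Orientations are given as a unit quaternion [w, x, y, z].
In Python, from station import bot gives the robot as it stands.
- The arm moves only by the tool servo_tool, never from a script. Its argument "motion" is a list that holds one entry, the list of rows, each a list of 7 numbers: the shift along the tool's x, y, z in m, then the turn, a rotation vector about the tool's x, y, z in units of 5 degrees (1.0 is 5 degrees), then the opening, from 0 (shut) to 1 (fully open). A call has 1 to 20 rows; each row is the pose to reach, as a shift and turn from the pose commanded when the call began, along the tool's axes at that moment; what a row does not reach only later rows make up. A row lasts 1/12 s, in which the tool goes at most 41.7 mm and 7.16 degrees, less where a joint would pass 70% of its speed; a pose out of reach is approached as far as the arm can. A call with a gripper value outside its range is refused whole. The fingers move at their own pace and stop on an object; "grip_force" is the grip in N (left out, the last holds). Time passes only in rows, so rows that repeat a pose let the fingers close. It gives the time, the measured TCP pose, the force, the opening and the grip force at its end, in the units of the state.
- bot.get_obs(): the state, without advancing time (a new reading comes with each control period).
- bot.read_camera(name): name is "scene" or "side" or "wrist"; returns a dict with "img" (400x640x3 uint8, red, green, blue), "K" (3x3 intrinsics, pixels), "pose" (4x4, takes a point from camera to world coordinates). Camera axes: x right, y down, z forward; pixel columns grow to the right and rows downward; lengths in m; the calibration is good to about 2 mm. A picture is of the moment at which its call begins. There is no depth.
- bot.hand_in(): hands the job in; it is judged then, once.
The state is a dict: "t": time; "q": joint angles; "joint_vel": joint speeds; "joint_torque": joint torques, N m; "eef_pos": TCP position; "tool_rot": TCP orientation; "contact_force": force on the tool from outside, world axes, zero at the start; "torque": the same for the moment, N m; "gripper_width": opening from 0.0 (shut) to 1.0 (fully open); "grasp_force": force on a finger pad.
Only numpy, scipy, OpenCV 4.12 (cv2) and the standard library are available. Lean on these libraries where they do the work, as an engineer would, in place of code of your own. Each camera call takes 0.05 s, during which the arm holds its last target. There are 200 camera calls.

### The job

On the quick-change polishing head, turn the collar by its lever until the lever's upright post stands at the stop marked by the tall pointer block on the base, clicked into that detent. Then set the slotted face plate flat and fully home on the head, its long narrow slot over the fixed key and its short wide slot over the collar's lug, and let go. Do not knock over the round lidded pot.

Things in the scene. Friction and masses are not known exactly. Their poses are not given: they have to be found in the camera images.
- head: Fixed quick-change head: grey base plate 180 x 176 x 12 mm with an upright aluminium barrel, 60 mm in diameter, flat top 58 mm high. Origin on the barrel's axis at worktop level, z up; the base plate spans x -114 to +66, y -88 to +88 mm. A grey plunger housing 41 mm high stands at x = +58 mm. Behind it to the left hangs the polisher's mesh guard.
- seat (a point): Centre of the barrel's flat top, where the face plate rests: head frame (0, 0, 58 mm), axes as the head's.
- key_top (a point): Centre of the top of the fixed steel key that stands on the barrel's top: head frame (26, 0, 68 mm); the key is 8 mm (x) by 10 mm (y) and rises 10 mm above the barrel's top.
- pointer (a point): Top of the tall steel pointer block (12 mm wide, 36 mm high) that stands on the base plate beyond the lever's end and marks the stop: 98 mm from the barrel's axis, at x = -91, y = +36 mm in the head's frame. The other detents have only small flat dots.
- collar (a joint): Angle (rad) of the dark steel collar round the barrel: 0 when the lever points at the pointer block, growing counter-clockwise seen from above; range -0.75 to +1.5. A sprung ball makes detents every 0.349 rad (... -0.349, 0, 0.349, 0.698 ...): a few newtons at the post take it over one, and let go it snaps into the nearest. Starts at 0.6 to 1.45.
- post_top (a point): Centre of the top of the lever's upright round steel post, to be gripped or pushed: 14 mm in diameter, from the lever arm (its top 50 mm high) to 88 mm above the worktop, 76 mm from the barrel's axis; turns with the collar. The collar is 84 mm in diameter and 54 mm high at its top.
- lug_top (a point): Centre of the top of the steel lug that rises from the collar: 66 mm above the worktop, 37 mm from the barrel's axis, 14 mm wide (tangential) by 6 mm (radial). With the collar at 0 it lies in the head's +y direction; at any other detent it blocks the face plate.
- face_plate: Loose aluminium plate 92 x 80 x 8 mm, 0.17 to 0.35 kg, flat on the worktop; origin at the centre of its underside, z up. When home, its origin is at the seat and its axes lie along the head's, with 3.5 mm play either way over the key and 4 mm over the lug. Its slots and grip bar are told in the next entries.
- bar_top (a point): Centre of the top of the plate's dark steel grip bar: plate frame (-8, 0, 46 mm). The bar stands on the plate along the plate's x axis, 50 mm long and 20 mm wide (y), and its sides are free from 8 to 46 mm above the plate's underside.
- long_slot (a point): Inner end of the long narrow slot, for the fixed key: plate frame (18, 0, 8 mm). The slot is 17 mm wide and runs from the middle of the plate's +x edge (x = +46) in to x = +18 mm.
- wide_slot (a point): Inner end of the short wide slot, for the collar's lug: plate frame (0, 30, 8 mm). The slot is 22 mm wide and runs from the middle of the plate's +y edge (y = +40) in to y = +30 mm.
- powder_pot: Loose bystander: round pot with lid, 56 mm in diameter, 52 mm high, upright on the worktop; origin at the centre of its underside.

How it is judged:
On the way:
1. the collar is at the marked stop with the face plate still off the head (value of joint collar between -0.1 and 0.1 rad and distance between face_plate and seat above 0.03 m and contact force between the fingers and collar below 0.5 N), for 0.2 s.
At the end, for the whole second after the job is handed in: Collar within 0.1 rad of the marked stop; face plate at rest and let go, flat (0.06 rad), its underside within 2.5 mm of the barrel top, origin within 9 mm of the seat, x axis within 0.25 rad of the head's, slots over key and lug; lidded pot upright (value of joint collar between -0.1 and 0.1 rad and horizontal distance between face_plate and seat below 0.009 m and z of face_plate in the frame of head between 0.055 and 0.0605 m and angle between face_plate's own z axis and vertical below 0.06 rad and angle between the x axis of face_plate and the x axis of head, either way round below 0.25 rad and linear speed of face_plate below 0.02 m/s); the robot touches nothing.
It fails at once if the lidded pot is knocked over (angle between powder_pot's own z axis and vertical above 0.6 rad).
It also fails if it takes over 56 s, if anything falls off the work surface, if the arm or the gripper's body presses on something with over 40 N, if the wrist force passes 120 N, or if a joint passes its speed limit or range.

## Working session

There is one attempt and no reset: what is moved stays moved. The work goes in short steps, Python scripts to look and compute and a tool call to move; the robot and the scene stay as the last step left them, time stands still between calls to the robot, and variables do not carry over. Pictures are saved under pics/ and viewed, at most 10 in all, crops included, and the job is handed in when it is done.

Besides the shell and the picture viewer there is one more tool, called after "Call:" as a command line: name --argument value ..., lists and objects as JSON in quotes. servo_tool: Moves the arm, as the interface text tells. Its arguments: {"type":"object","properties":{"motion":{"type":"array"},"grip_force":{"type":"number"}},"required":["motion"]}

```bash
ls; mkdir -p pics; cat > h.py <<'E'
import numpy as np, cv2
from station import bot
def save(n,f=None):
    c=bot.read_camera(n); cv2.imwrite(f'pics/{f or n}.png',c['img'][:,:,::-1]); np.savez(f'pics/{f or n}.npz',K=c['K'],pose=c['pose'],img=c['img']); return c
def ray(f,u,v):
    c=np.load(f'pics/{f}.npz'); d=c['pose'][:3,:3]@np.linalg.inv(c['K'])@[u,v,1]; return c['pose'][:3,3],d
def onz(f,u,v,z):
    o,d=ray(f,u,v); return o+d*(z-o[2])/d[2]
def proj(f,P):
    c=np.load(f'pics/{f}.npz'); p=np.linalg.inv(c['pose'])@np.append(P,1); q=c['K']@p[:3]; return q[:2]/q[2]
E
python3 - <<'E'
from h import *
o=bot.get_obs(); print(o['eef_pos'],o['tool_rot'],o['t'],bot.tcp_to_grasp,o['gripper_width'])
for n in ['scene','side']:
    c=save(n); print(n,c['pose'].round(3).tolist(),c['K'][0,0])
E
```

```text
pics
[ 0.29506192 -0.60645842  0.23032231] [-8.64595340e-04  9.74474731e-01  2.24495404e-01 -2.54594951e-04] 0.0 0.0187 0.9974105986517557
scene [[-0.808, -0.326, 0.491, -0.131], [-0.589, 0.465, -0.661, 0.753], [-0.013, -0.823, -0.568, 0.783], [0.0, 0.0, 0.0, 1.0]] 512.8977811939934
side [[0.999, -0.028, 0.02, 0.449], [-0.031, -0.483, 0.875, -1.086], [-0.015, -0.875, -0.483, 0.624], [0.0, 0.0, 0.0, 1.0]] 418.27494831930767
```

View pics/scene.png

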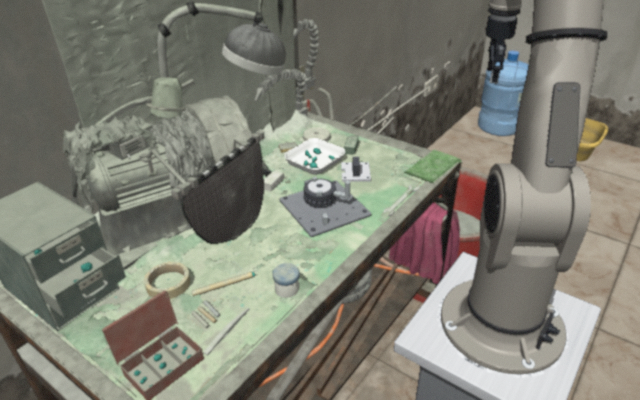

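View pics/side.png

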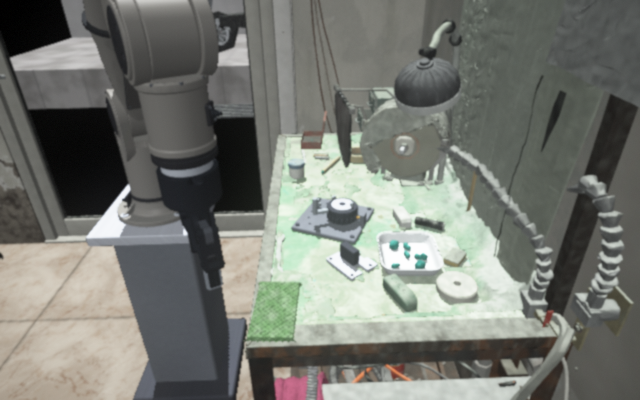

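The scene view shows the head at about (325,205), the face plate at (357,170) and the pot at (287,280). In the side view they are at (335,215), (350,262) and (296,170). I'll enlarge both.

```bash
python3 - <<'E'
from h import *
a=cv2.imread('pics/scene.png')[150:245,270:390]; b=cv2.imread('pics/side.png')[185:285,285:385]
cv2.imwrite('pics/sc1.png',cv2.resize(a,None,fx=6,fy=6,interpolation=2)); cv2.imwrite('pics/si1.png',cv2.resize(b,None,fx=6,fy=6,interpolation=2))
for f,u,v,z in [('scene',287,292,0),('scene',325,186,.058),('side',342,205,.058),('scene',358,178,.0),('side',296,180,0)]: print(onz(f,u,v,z).round(3))
E
```

```text
[0.395 0.178 0.   ]
[ 0.515 -0.125  0.058]
[ 0.531 -0.131  0.058]
[ 0.514 -0.282  0.   ]
[0.402 0.135 0.   ]
```

View pics/sc1.png

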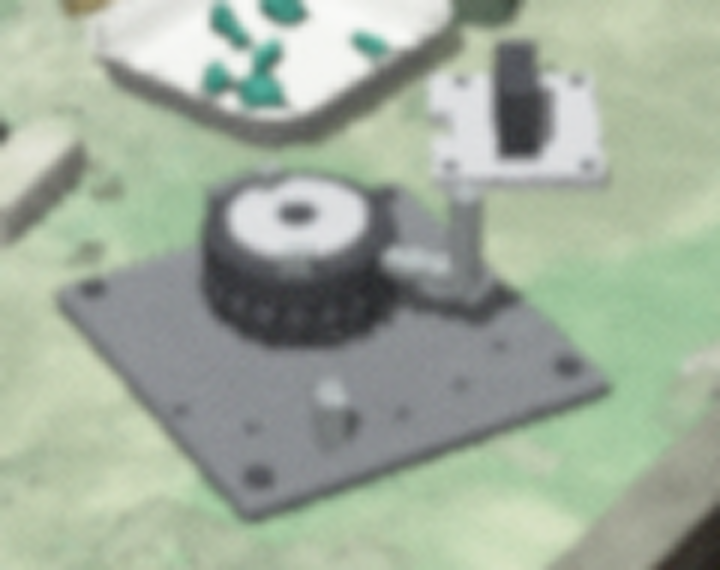

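View pics/si1.png

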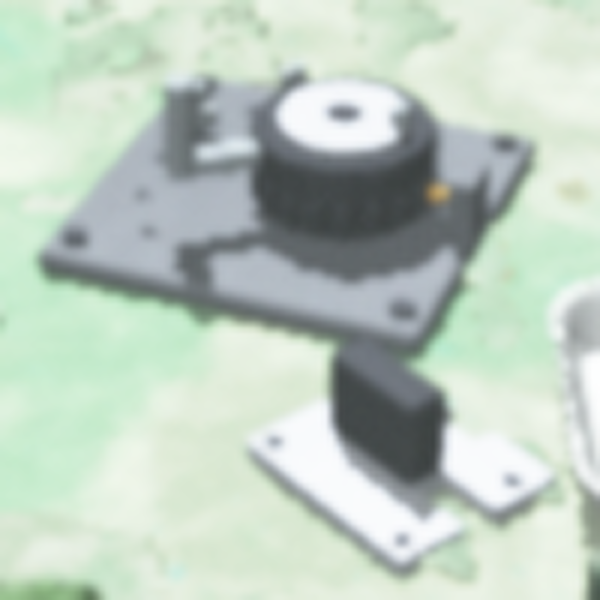

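Both crops are clear. The long slot of the plate faces +x/−y, and the wide slot is on the side facing (+x,+y). The lever post in the scene crop has its top at (465,187). I'll fit the planar poses from the corners next.

```bash
cat > fit.py <<'E'
from h import *
from scipy.optimize import least_squares
def T(p,P): c,s=np.cos(p[2]),np.sin(p[2]); return np.array([p[0]+c*P[0]-s*P[1],p[1]+s*P[0]+c*P[1],P[2]])
def fit(obs,p0):
    f=lambda p:np.concatenate([proj(n,T(p,P))-uv for n,uv,P in obs])
    r=least_squares(f,p0,loss='soft_l1'); return r.x,f(r.x).reshape(-1,2)
E
cat > f1.py <<'E'
from fit import *
S=lambda u,v:('scene',np.array([270+u/6-.4,150+v/6-.4])); D=lambda u,v:('side',np.array([285+u/6-.4,185+v/6-.4]))
z=.012
H=[(*S(60,293),(.066,.088,z)),(*S(250,512),(-.114,.088,z)),(*S(608,388),(-.114,-.088,z)),(*S(298,213),(0,0,.058)),(*S(330,383),(-.091,.036,.048)),
(*D(45,258),(-.114,-.088,z)),(*D(430,340),(.066,-.088,z)),(*D(530,145),(.066,.088,z)),(*D(344,112),(0,0,.058))]
P=[(*S(433,75),(.046,.04,.008)),(*S(597,72),(.046,-.04,.008)),(*S(605,180),(-.046,-.04,.008)),(*S(430,174),(-.046,.04,.008)),
(*D(250,445),(-.046,-.04,.008)),(*D(403,562),(.046,-.04,.008)),(*D(550,472),(.046,.04,.008)),(*D(388,370),(-.008,0,.046))]
h,r=fit(H,[.52,-.13,0]); print('head',h.round(4)); print(r.round(1).tolist())
p,r=fit(P,[.51,-.28,-.8]); print('plate',p.round(4)); print(r.round(1).tolist())
print('pointer',T(h,(-.091,.036,.048)).round(3))
post=onz(*[S(465,187)][0][:1],*S(465,187)[1],.088); d=post[:2]-h[:2]
print('post scene',post.round(3),np.linalg.norm(d)); post2=onz('side',*D(188,83)[1],.088); d2=post2[:2]-h[:2]; print('side',post2.round(3),np.linalg.norm(d2))
for q in(d,d2): print('collar',(np.arctan2(q[1],q[0])-h[2]-np.arctan2(.036,-.091)+np.pi)%(2*np.pi)-np.pi)
for k in range(0,5):
  a=h[2]+np.arctan2(.036,-.091)+k*.349; print(k,(h[:2]+.076*np.array([np.cos(a),np.sin(a)])).round(3))
E
python3 f1.py
```

```text
head [ 0.5312 -0.1205 -0.4025]
[[-2.2, -1.1], [0.1, -0.9], [0.9, -3.3], [-0.6, -0.3], [0.3, -3.2], [-2.1, -1.3], [-1.0, -1.4], [0.4, -2.6], [-0.3, -0.3]]
plate [ 0.5386 -0.3054 -0.946 ]
[[-0.8, -0.9], [-0.9, -0.6], [-0.0, -1.7], [0.4, -0.4], [-1.0, -0.8], [-0.8, -0.3], [0.6, 0.5], [-0.4, -0.2]]
pointer [ 0.462 -0.052  0.048]
post scene [ 0.457 -0.139  0.088] 0.07691129455631691
side [ 0.462 -0.145  0.088] 0.07319360340764687
collar 1.0280677531968152
collar 1.1183576165674864
0 [ 0.477 -0.067]
1 [ 0.462 -0.089]
2 [ 0.455 -0.114]
3 [ 0.458 -0.141]
4 [ 0.469 -0.165]
```

Call:
servo_tool --motion '[[[0.34, -0.31, -0.07, 0, 0, 8.2, 1], [0.34, -0.31, -0.07, 0, 0, 8.2, 1], [0.34, -0.31, -0.07, 0, 0, 8.2, 1], [0.34, -0.31, -0.07, 0, 0, 8.2, 1], [0.34, -0.31, -0.07, 0, 0, 8.2, 1], [0.34, -0.31, -0.07, 0, 0, 8.2, 1], [0.34, -0.31, -0.07, 0, 0, 8.2, 1], [0.34, -0.31, -0.07, 0, 0, 8.2, 1], [0.34, -0.31, -0.07, 0, 0, 8.2, 1], [0.34, -0.31, -0.07, 0, 0, 8.2, 1], [0.34, -0.31, -0.07, 0, 0, 8.2, 1], [0.34, -0.31, -0.07, 0, 0, 8.2, 1], [0.34, -0.31, -0.07, 0, 0, 8.2, 1], [0.34, -0.31, -0.07, 0, 0, 8.2, 1], [0.34, -0.31, -0.07, 0, 0, 8.2, 1], [0.34, -0.31, -0.07, 0, 0, 8.2, 1]]]'

```text
t: 1.43
eef_pos: [0.4645, -0.1812, 0.3008]
tool_rot: [0.0, 0.991, -0.133, -0.0]
contact_force: [0.2, 0.6, -0.3]
gripper_width: 0.997
grasp_force: 0.0
```

```bash
python3 - <<'E'
from h import *
c=save('wrist','w1'); o=bot.get_obs(); print(o['eef_pos'].round(4),o['q'].round(2)); print(c['pose'].round(3).tolist(),c['K'][0,0])
E
```

```text
[ 0.4647 -0.1811  0.3009] [ 0.33  0.13 -0.09  1.87  0.01  1.14 -1.6 ]
[[-0.263, -0.925, -0.275, 0.534], [-0.965, 0.252, 0.073, -0.199], [0.002, 0.284, -0.959, 0.444], [0.0, 0.0, 0.0, 1.0]] 350.75914667102114
```

View pics/w1.png

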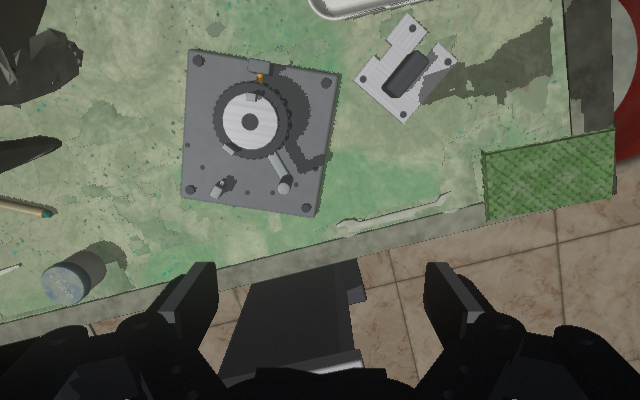

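The wrist view shows the base corners at (189,50), (341,72), (181,197) and (316,216), with the barrel centre at (250,121). The post top is at (284,189), and the plate corners are at (407,14), (457,62), (404,122) and (355,78). One more enlarged crop will give precise values.

```bash
python3 - <<'E'
from h import *
b=cv2.imread('pics/w1.png')
a=np.hstack([cv2.resize(b[40:225,170:350],None,fx=3,fy=3,interpolation=2)]);p=cv2.resize(b[5:130,350:465],None,fx=2,fy=2,interpolation=2)
p=cv2.copyMakeBorder(p,0,a.shape[0]-p.shape[0],0,0,cv2.BORDER_CONSTANT); o=np.hstack([a,p]); print(o.shape); cv2.imwrite('pics/w1c.png',o)
E
```

```text
(555, 770, 3)
```

View pics/w1c.png

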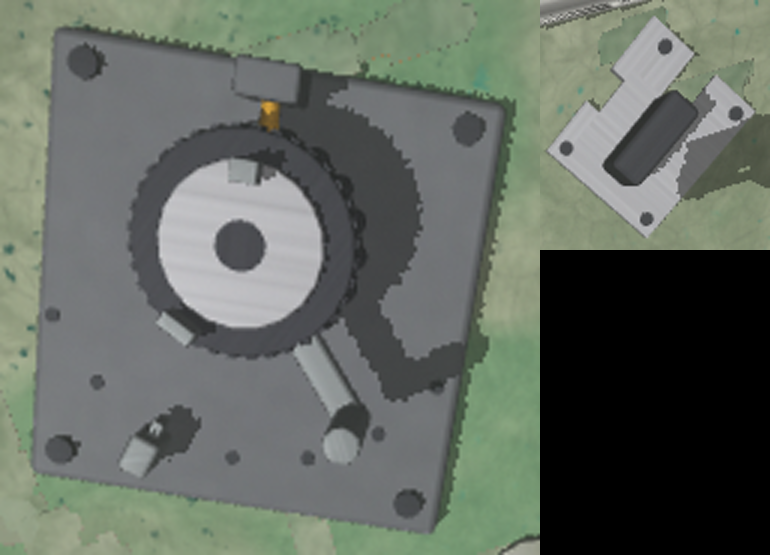

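The crop shows base corners at (57,30), (507,105), (36,470) and (435,528), the barrel hole at (240,246), the post top at (342,445), and the plate corners sharp. I'll refit on those.

```bash
cat > f2.py <<'E'
from fit import *
S=lambda u,v:('w1',np.array([170+u/3-.3,40+v/3-.3])); D=lambda u,v:('w1',np.array([350+(u-540)/2-.25,5+v/2-.25]))
z=.012
H=[(*S(57,30),(.066,.088,z)),(*S(507,105),(.066,-.088,z)),(*S(36,470),(-.114,.088,z)),(*S(435,528),(-.114,-.088,z)),(*S(240,246),(0,0,.058)),(*S(243,170),(.026,0,.068))]
P=[(*D(655,16),(.046,.04,.008)),(*D(752,108),(.046,-.04,.008)),(*D(648,236),(-.046,-.04,.008)),(*D(548,150),(-.046,.04,.008))]
h,r=fit(H,[.52,-.13,-.4]); print('head',h.round(4)); print(r.round(1).tolist())
p,r=fit(P,[.51,-.28,-.9]); print('plate',p.round(4)); print(r.round(1).tolist())
if __name__=='__main__':
  print('bar',T(p,(-.008,0,.046)).round(4),(proj('w1',T(p,(-.008,0,.046)))-[350,5])*2+[540,0])
  post=onz('w1',*S(342,443)[1],.088); d=post[:2]-h[:2]; print('post',post.round(4),np.linalg.norm(d),(np.arctan2(d[1],d[0])-h[2]-np.arctan2(.036,-.091)+np.pi)%(2*np.pi)-np.pi)
  for k in (3,2.5,2,1.5,1,.5,0,-.05): a=h[2]+np.arctan2(.036,-.091)+k*.349; print(k,(h[:2]+.076*np.array([np.cos(a),np.sin(a)])).round(4))
E
python3 f2.py
```

```text
head [ 0.5309 -0.1208 -0.4264]
[[-2.1, -2.1], [0.7, -0.8], [-2.5, 1.9], [0.5, 3.3], [0.5, -0.1], [0.3, 0.2]]
plate [ 0.5392 -0.3035 -0.9377]
[[-0.8, -1.3], [1.8, 0.7], [0.1, 0.4], [-0.3, 0.0]]
bar [ 0.5345 -0.297   0.046 ] [656.62550416 136.21195571]
post [ 0.4583 -0.1393  0.088 ] 0.07491414387543939 1.0534493014028783
3 [ 0.4571 -0.1391]
2.5 [ 0.4551 -0.126 ]
2 [ 0.4553 -0.1128]
1.5 [ 0.4578 -0.0998]
1 [ 0.4626 -0.0874]
0.5 [ 0.4694 -0.0761]
0 [ 0.4781 -0.0661]
-0.05 [ 0.4791 -0.0652]
```

```bash
cat > f3.py <<'E'
import contextlib,io
with contextlib.redirect_stdout(io.StringIO()):
    import f1,f2
from fit import *
def joint(obs,p0,name):
    cams=['scene','side','w1']
    def f(p):
        r=[]
        for n,uv,P in obs:
            i=cams.index(n); P=np.array(P)+[0,0,p[3] if P[2]==.012 else 0]
            X=T(p,P)+np.append(p[4+2*i:6+2*i],0); r.append((proj(n,X)-uv))
        return np.concatenate(r+[p[4:]/.0015])
    s=least_squares(f,list(p0)+[0]*7,loss='soft_l1',x_scale=[.01]*10); print(name,s.x.round(4)); print(f(s.x)[:2*len(obs)].reshape(-1,2).round(1).tolist())
    return s.x
if __name__=='__main__':
    joint(f1.H+f2.H,f2.h,'head'); joint(f1.P+f2.P,f2.p,'plate')
E
python3 f3.py
```

```text
head [ 5.311e-01 -1.206e-01 -4.233e-01 -7.200e-03 -8.000e-04 -6.000e-04
  1.000e-03  4.000e-04 -1.000e-04  2.000e-04]
[[-1.4, 0.7], [-0.6, 1.4], [0.8, -0.4], [-0.2, -0.3], [-0.1, -3.1], [-1.8, 0.4], [-1.6, 1.1], [1.1, -0.1], [0.1, -0.4], [-0.2, -1.0], [-0.0, -0.6], [-0.3, 0.6], [0.7, 1.4], [0.2, -0.1], [-0.1, 0.2]]
plate [ 5.38700e-01 -3.04100e-01 -9.40100e-01 -1.68518e+01 -1.10000e-03
  2.00000e-04  5.00000e-04 -8.00000e-04  4.00000e-04  5.00000e-04]
[[-0.9, -0.5], [-1.0, -0.3], [0.1, -1.3], [0.5, -0.0], [-0.8, -0.9], [-0.4, -0.5], [0.8, 0.2], [-0.2, -0.3], [-0.5, -1.2], [1.9, 0.9], [0.1, 0.5], [-0.2, -0.0]]
```

Call:
servo_tool --motion '[[[-0.018, -0.039, 0.04, 0, 0, 0, 0.7], [-0.018, -0.039, 0.08, 0, 0, 0, 0.7], [-0.018, -0.039, 0.12, 0, 0, 0, 0.7], [-0.018, -0.039, 0.16, 0, 0, 0, 0.7], [-0.018, -0.039, 0.185, 0, 0, 0, 0.7], [-0.018, -0.039, 0.205, 0, 0, 0, 0.7], [-0.018, -0.039, 0.225, 0, 0, 0, 0.7], [-0.018, -0.039, 0.241, 0, 0, 0, 0.7], [-0.018, -0.039, 0.241, 0, 0, 0, 0.3], [-0.018, -0.039, 0.241, 0, 0, 0, 0], [-0.018, -0.039, 0.241, 0, 0, 0, 0], [-0.018, -0.039, 0.241, 0, 0, 0, 0], [-0.018, -0.039, 0.241, 0, 0, 0, 0], [-0.018, -0.039, 0.241, 0, 0, 0, 0]]]' --grip_force 30

```text
t: 2.65
eef_pos: [0.4585, -0.1385, 0.0614]
tool_rot: [0.001, 0.991, -0.132, 0.001]
contact_force: [-2.3, -5.0, 6.1]
gripper_width: 0.153
grasp_force: 29.7
```

Call:
servo_tool --motion '[[[-0.003, -0.006, 0, 0, 0, 0, 0], [-0.0054, -0.012, 0, 0, 0, 0, 0], [-0.0073, -0.0185, 0, 0, 0, 0, 0], [-0.0087, -0.025, 0, 0, 0, 0, 0], [-0.0094, -0.0315, 0, 0, 0, 0, 0], [-0.0097, -0.038, 0, 0, 0, 0, 0], [-0.0092, -0.0447, 0, 0, 0, 0, 0], [-0.0083, -0.0513, 0, 0, 0, 0, 0], [-0.0068, -0.0577, 0, 0, 0, 0, 0], [-0.0048, -0.064, 0, 0, 0, 0, 0], [-0.002, -0.07, 0, 0, 0, 0, 0], [0.001, -0.076, 0, 0, 0, 0, 0], [0.001, -0.076, 0, 0, 0, 0, 0], [0.001, -0.076, 0, 0, 0, 0, 0], [0.001, -0.076, 0, 0, 0, 0, 0]]]'

```text
t: 3.9
eef_pos: [0.4776, -0.0643, 0.0606]
tool_rot: [0.001, 0.991, -0.131, -0.001]
contact_force: [-6.1, -3.4, 9.6]
gripper_width: 0.151
grasp_force: 31.4
```

Call:
servo_tool --motion '[[[0, 0, 0, 0, 0, 0, 0.6], [0, 0, 0, 0, 0, 0, 0.6], [0, 0, 0, 0, 0, 0, 0.6], [0, 0, -0.01, 0, 0, 0, 0.6], [0, 0, -0.04, 0, 0, 0, 0.6], [0, 0, -0.08, 0, 0, 0, 0.6], [0, 0.03, -0.12, 0, 0, 0, 1], [0, 0.06, -0.15, 0, 0, 0, 1], [0, 0.09, -0.18, 0, 0, 0, 1], [0, 0.12, -0.2, 0, 0, 0, 1], [0, 0.14, -0.2, 0, 0, 0, 1], [0, 0.14, -0.2, 0, 0, 0, 1], [0, 0.14, -0.2, 0, 0, 0, 1]]]'

```text
t: 4.98
eef_pos: [0.4424, -0.2002, 0.2614]
tool_rot: [0.0, 0.991, -0.132, 0.001]
contact_force: [-0.2, 1.5, -0.9]
gripper_width: 0.998
grasp_force: 0.0
```

```bash
python3 - <<'E'
from h import *
c=save('wrist','w2'); o=bot.get_obs(); print(o['eef_pos'].round(4),o['tool_rot'].round(4),o['contact_force'])
for P in [(.4781,-.0661,.088)]: print(proj('w2',P))
cv2.imwrite('pics/w2c.png',cv2.resize(c['img'][0:260,120:480,::-1],None,fx=2.2,fy=2.2,interpolation=2))
E
```

```text
[ 0.4426 -0.1987  0.2606] [-3.000e-04  9.914e-01 -1.311e-01  3.000e-04] [ 0.56431006  1.13748226 -0.52438158]
[170.76164318 181.14417604]
```

View pics/w2c.png

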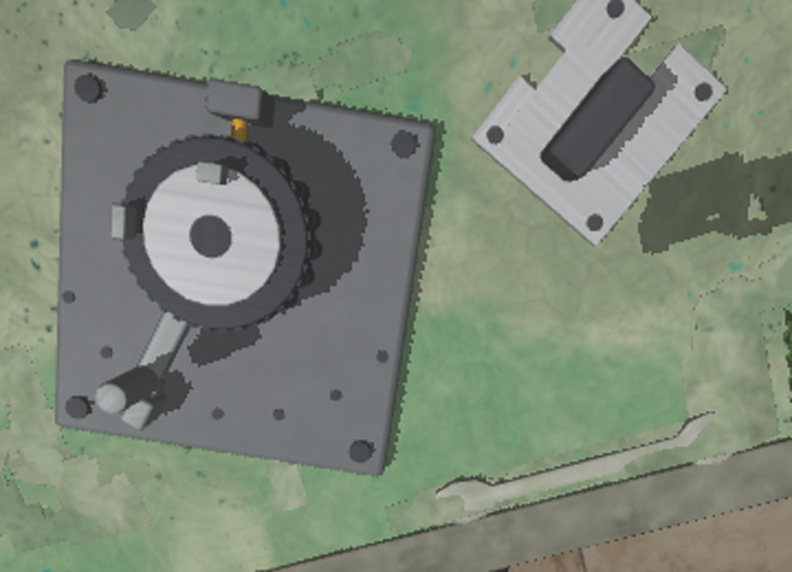

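The post top is at (110,398) in the crop, within 1 px of the predicted position for the marked stop, and the lug sits at the +y side. So the collar is in the detent. I'll refine the head and plate poses with this picture and compute the grasp.

```bash
python3 - <<'E'
from fit import *
S=lambda u,v:('w2',np.array([120+u/2.2-.3,v/2.2-.3]))
H=[(*S(66,62),(.066,.088,.005)),(*S(440,122),(.066,-.088,.005)),(*S(57,423),(-.114,.088,.005)),(*S(382,473),(-.114,-.088,.005)),(*S(210,236),(0,0,.058)),(*S(211,172),(.026,0,.068)),(*S(119,220),(0,.037,.066))]
P=[(*S(473,135),(-.046,.04,.008)),(*S(597,243),(-.046,-.04,.008)),(*S(727,88),(.046,-.04,.008)),(*S(680,44),(.046,-.0085,.008)),(*S(653,16),(.046,.0085,.008))]
for n,O,p0 in(('h',H,[.53,-.12,-.42]),('p',P,[.539,-.304,-.94])):
    p,r=fit(O,p0); print(n,p.round(4),r.round(1).tolist())
    if n=='p': print(T(p,(-.008,0,.046)).round(4),T([.5388,-.304,-.94],(-.008,0,.046)).round(4))
E
```

```text
h [ 0.5315 -0.1205 -0.4295] [[0.6, -1.9], [-1.3, 0.7], [0.4, 0.3], [0.8, 0.7], [0.6, -0.3], [-0.7, -0.4], [-0.5, 0.4]]
p [ 0.5392 -0.3036 -0.9505] [[-0.2, 0.2], [-0.4, 0.7], [0.5, 0.2], [-0.0, -1.1], [0.2, -0.1]]
[ 0.5345 -0.2971  0.046 ] [ 0.5341 -0.2975  0.046 ]
```

Call:
servo_tool --motion '[[[0.03, 0.018, 0.02, 0, 0, 1.4, 0.6], [0.06, 0.036, 0.05, 0, 0, 2.8, 0.6], [0.09, 0.055, 0.08, 0, 0, 4.2, 0.6], [0.114, 0.071, 0.11, 0, 0, 5.6, 0.6], [0.114, 0.071, 0.14, 0, 0, 7, 0.6], [0.114, 0.071, 0.16, 0, 0, 7.8, 0.6], [0.114, 0.071, 0.16, 0, 0, 7.8, 0.6], [0.114, 0.071, 0.16, 0, 0, 7.8, 0.6], [0.114, 0.071, 0.16, 0, 0, 7.8, 0.6]]]'

```text
t: 5.78
eef_pos: [0.5353, -0.2963, 0.1015]
tool_rot: [-0.0, 0.892, -0.453, 0.001]
contact_force: [0.6, 0.2, 1.2]
gripper_width: 0.602
grasp_force: 0.0
```

```bash
cat > to.py <<'E'
from h import *
import sys
from scipy.spatial.transform import Rotation as R
o=bot.get_obs(); q=o['tool_rot']; r=R.from_quat([*q[1:],q[0]]).as_matrix(); t=np.array([float(a) for a in sys.argv[1:4]]); y=np.arctan2(r[1,0],r[0,0])
print(o['t'],o['eef_pos'].round(4),'yaw',y.round(4),'tilt',r[:,2].round(4),'shift',(r.T@(t-o['eef_pos'])).round(4),'turn',np.degrees(y-float(sys.argv[4]))/5,o['contact_force'].round(1))
E
python3 to.py .5343 -.2972 .014 -.945
```

```text
5.7833 [ 0.5353 -0.2963  0.1015] yaw -0.9394 tilt [ 1.5e-03  2.0e-04 -1.0e+00] shift [0.0001 0.0015 0.0875] turn 0.0642436694549188 [0.6 0.2 1.2]
```

Call:
servo_tool --motion '[[[0, 0.001, 0.03, 0, 0, 0, 0.6], [0, 0.001, 0.055, 0, 0, 0, 0.6], [0, 0.001, 0.075, 0, 0, 0, 0.6], [0, 0.001, 0.086, 0, 0, 0, 0.6], [0, 0.001, 0.086, 0, 0, 0, 0.6], [0, 0.001, 0.086, 0, 0, 0, 0.3], [0, 0.001, 0.086, 0, 0, 0, 0], [0, 0.001, 0.086, 0, 0, 0, 0], [0, 0.001, 0.086, 0, 0, 0, 0], [0, 0.001, 0.086, 0, 0, 0, 0], [0, 0.001, 0.086, 0, 0, 0, 0]]]' --grip_force 60

```text
t: 6.7
eef_pos: [0.5349, -0.2987, 0.0165]
tool_rot: [-0.0, 0.891, -0.454, 0.002]
contact_force: [-0.9, 1.3, 7.3]
gripper_width: 0.225
grasp_force: 60.1
```

```bash
python3 to.py .5343 -.2972 .18 -.945
```

```text
6.7 [ 0.5349 -0.2987  0.0165] yaw -0.9433 tilt [ 0.0033 -0.0014 -1.    ] shift [-0.001  -0.0007 -0.1636] turn 0.018942502956882 [-0.9  1.3  7.3]
```

Call:
servo_tool --motion '[[[0, 0, -0.02, 0, 0, 0, 0], [0, 0, -0.05, 0, 0, 0, 0], [0, 0, -0.085, 0, 0, 0, 0], [0, 0, -0.12, 0, 0, 0, 0], [-0.015, -0.01, -0.13, 0, 0, -0.5, 0], [-0.04, -0.026, -0.13, 0, 0, -1.5, 0], [-0.065, -0.042, -0.13, 0, 0, -2.5, 0], [-0.09, -0.058, -0.13, 0, 0, -3.5, 0], [-0.115, -0.074, -0.13, 0, 0, -4.5, 0], [-0.135, -0.087, -0.13, 0, 0, -5.3, 0], [-0.148, -0.095, -0.13, 0, 0, -5.9, 0], [-0.152, -0.098, -0.13, 0, 0, -5.9, 0], [-0.152, -0.098, -0.13, 0, 0, -5.9, 0], [-0.152, -0.098, -0.13, 0, 0, -5.9, 0]]]'

```text
t: 7.87
eef_pos: [0.5236, -0.119, 0.1444]
tool_rot: [0.0, 0.977, -0.214, 0.0]
contact_force: [0.6, -0.3, -2.7]
gripper_width: 0.221
grasp_force: 59.0
```

```bash
python3 to.py .5249 -.1177 .0745 -.426; python3 - <<'E'
from h import *
c=save('wrist','w3');  b=c['img'][:,:,::-1]
s=bot.read_camera('side')['img'][150:270,270:400,::-1]
a=cv2.resize(b,None,fx=1.2,fy=1.2)[:, :]
cv2.imwrite('pics/w3c.png',a)
E
```

```text
7.8667 [ 0.5236 -0.119   0.1444] yaw -0.4313 tilt [ 3.e-04 -1.e-03 -1.e+00] shift [ 0.0006 -0.0017  0.0699] turn -0.06122426667760357 [ 0.6 -0.3 -2.7]
```

View pics/w3c.png

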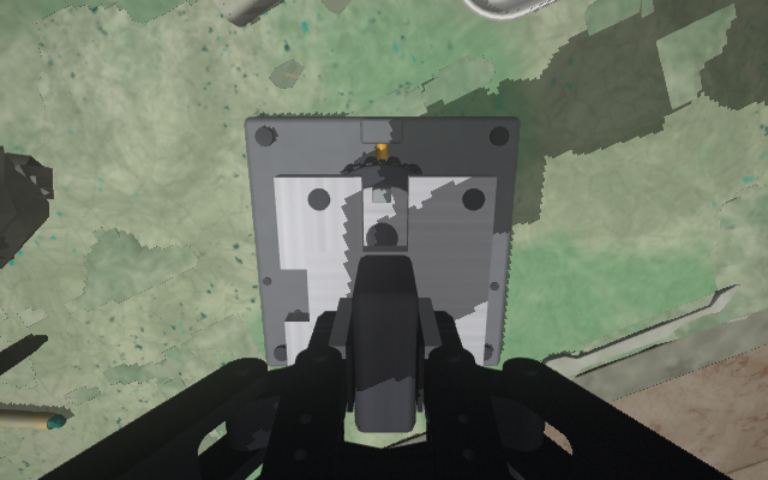

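The plate is held level, its long slot lines up with the key, and its +x corners are at (274,177) and (497,178). I'll measure the plate pose in the grip from these.

```bash
python3 - <<'E'
from fit import *
S=lambda u,v:('w3',np.array([u/1.2-.1,v/1.2-.1])); z=.136
P=[(*S(274,177),(.046,.04,z)),(*S(497,178),(.046,-.04,z)),(*S(363,248),(.018,.0085,z)),(*S(407,248),(.018,-.0085,z)),(*S(363,178),(.046,.0085,z)),(*S(408,178),(.046,-.0085,z)),(*S(282,268),(.011,.04,z))]
H=[(*S(246,118),(.066,.088,.007)),(*S(519,118),(.066,-.088,.007)),(*S(381,197),(.026,0,.068))]
p,r=fit(P,[.53,-.12,-.43]); print(p.round(4),r.round(1).tolist())
h,r=fit(H,[.53,-.12,-.43]); print(h.round(4),r.round(1).tolist())
E
```

```text
[ 0.5289 -0.1209 -0.4361] [[0.0, -0.4], [0.2, -0.4], [-0.2, 2.9], [0.7, 3.0], [-0.8, -0.9], [1.2, -0.7], [-1.3, 0.5]]
[ 0.5302 -0.1196 -0.432 ] [[-1.7, -0.0], [0.5, 0.1], [0.4, 0.0]]
```

Call:
servo_tool --motion '[[[0.001, -0.0015, 0.015, 0, 0, 0, 0], [0.001, -0.0015, 0.03, 0, 0, 0, 0], [0.001, -0.0015, 0.042, 0, 0, 0, 0], [0.001, -0.0015, 0.048, 0, 0, 0, 0], [0.001, -0.0015, 0.053, 0, 0, 0, 0], [0.001, -0.0015, 0.057, 0, 0, 0, 0], [0.001, -0.0015, 0.06, 0, 0, 0, 0], [0.001, -0.0015, 0.063, 0, 0, 0, 0], [0.001, -0.0015, 0.066, 0, 0, 0, 0], [0.001, -0.0015, 0.068, 0, 0, 0, 0], [0.001, -0.0015, 0.069, 0, 0, 0, 0], [0.001, -0.0015, 0.07, 0, 0, 0, 0], [0.001, -0.0015, 0.07, 0, 0, 0, 0], [0.001, -0.0015, 0.07, 0, 0, 0, 0]]]'

```text
t: 9.13
eef_pos: [0.5252, -0.1165, 0.0746]
tool_rot: [-0.0, 0.977, -0.213, 0.0]
contact_force: [0.0, 0.4, -0.0]
gripper_width: 0.227
grasp_force: 59.1
```

```bash
python3 to.py .5249 -.1177 .0745 -.426
```

```text
9.1333 [ 0.5252 -0.1165  0.0746] yaw -0.4285 tilt [ 5.e-04 -1.e-04 -1.e+00] shift [0.0002 0.0013 0.0001] turn -0.029200577568205616 [ 0.   0.4 -0. ]
```

Call:
servo_tool --motion '[[[0, 0.0005, 0.0015, 0, 0, 0, 0], [0, 0.0005, 0.0015, 0, 0, 0, 0], [0, 0.0005, 0.0015, 0, 0, 0, 0.4], [0, 0.0005, 0.0015, 0, 0, 0, 0.6], [0, 0.0005, 0.0015, 0, 0, 0, 0.6], [0, 0.0005, 0, 0, 0, 0, 0.6], [0, 0.0005, -0.02, 0, 0, 0, 0.6], [0, 0.0005, -0.05, 0, 0, 0, 0.6], [0, 0.0005, -0.09, 0, 0, 0, 0.6], [-0.03, 0.0005, -0.13, 0, 0, 0, 0.6], [-0.05, 0.0005, -0.16, 0, 0, 0, 0.6], [-0.05, 0.0005, -0.16, 0, 0, 0, 0.6], [-0.05, 0.0005, -0.16, 0, 0, 0, 0.6]]]'

```text
t: 10.22
eef_pos: [0.4799, -0.0959, 0.2367]
tool_rot: [-0.0, 0.977, -0.212, 0.003]
contact_force: [0.6, 0.5, -0.7]
gripper_width: 0.595
grasp_force: 0.0
```

```bash
python3 - <<'E'
from h import *
c=save('wrist','w4'); s=save('side','s4'); print(bot.get_obs()['contact_force'])
a=cv2.resize(c['img'][60:300,170:470,::-1],(500,400),interpolation=2); b=cv2.resize(s['img'][180:255,290:385,::-1],(300,237),interpolation=2)
b=cv2.copyMakeBorder(b,0,400-237,0,0,cv2.BORDER_CONSTANT); cv2.imwrite('pics/w4c.png',np.hstack([a,b]))
E
```

```text
[-0.68577526 -1.04980129 -0.0659481 ]
```

View pics/w4c.png

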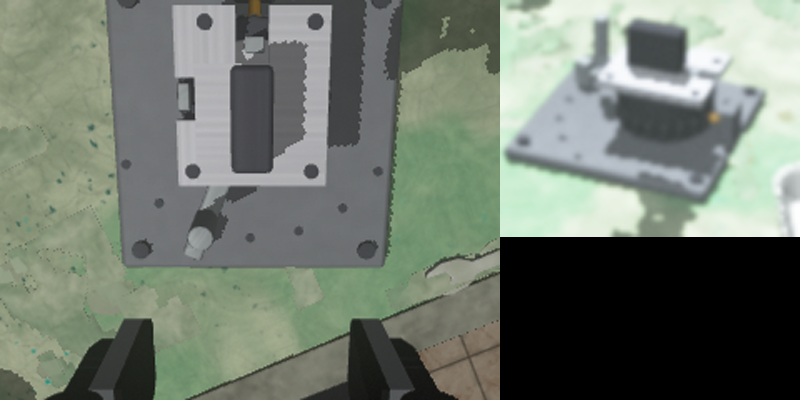

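The lug shows inside the wide slot at (185,98), the key in the long slot at (253,43), and the post at the pointer. I'll check the seating numerically.

```bash
python3 - <<'E'
from fit import *
S=lambda u,v:('w4',np.array([170+u*.6-.2,60+v*.6-.2]))
P=[(*S(173,6),(.046,.04,0)),(*S(331,5),(.046,-.04,0)),(*S(179,185),(-.046,.04,0)),(*S(326,185),(-.046,-.04,0))]
f=lambda p:np.concatenate([proj(n,T(p,(X[0],X[1],p[3])))-u for n,u,X in P])
r=least_squares(f,[.53,-.12,-.43,.066]); print(r.x.round(4),r.fun.round(1))
E
```

```text
[ 0.5304 -0.1188 -0.4247  0.064 ] [-0.2 -0.2  0.2  0.1  0.3  0.2 -0.3 -0.1]
```

```bash
python3 -c "
from station import bot
print(bot.hand_in())"
```

```text
the job is handed in; nothing more can be done
None
```

I handed the job in at about 10 s of the 56 s allowed. The collar is in the marked detent, and the face plate is seated on the head with both slots engaged and let go (last image fit: about 2 mm from the seat, flat). The arm stayed well away from the pot; the hand-in call gave no verdict.

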